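# Close the finish tins and lock them away

### The arm

A 6-joint arm with a two-finger parallel gripper is mounted at the origin on the work surface. World frame = base frame: x ahead of the robot, y to its left, z up, the work surface at z = 0. Lengths are in m, angles in rad, forces in N, time in s.
With the tool pointing down it reaches from about 0.275 to 0.75 m from the base axis. Payload 10.2 kg.
Tool frame: the origin (TCP) lies midway between the tips of the shut fingers; the grasp point (between the pads) lies 19 mm behind it (env.hold_point_z is the distance from the TCP to the grasp point, in m); z points along the fingers, y is the line along which they close (so a half turn about z gives the same grasp; the last joint's range is limited). The gripper opens to 85 mm and grips with 20 to 120 N. Pads are 22 mm wide; open, the fingers measure 114 mm over their backs; the gripper's body (76 mm by 85 mm) begins 54 mm behind the grasp point. The pads swing forward as they close: fully open they stand 13 mm farther back than shut.
Start: joints at [1.071, 0.313, 1.498, -0, 1.331, -0.223], TCP at [0.143, 0.505, 0.231] pointing down, gripper open.
Joint ranges: [-2.94, 2.94], [-0.97, 2.17], [0.19, 2.56], [-1.23, 4.37], [0.02, 3.11], [-2.88, 2.88]. Speed limits (rad/s): [2.39, 2.39, 3.01, 3.14, 3.14, 3.14].

### API

Orientations are given as a unit quaternion [x, y, z, w].
In Python, from bench import env, kinematics, monitor, eyes, job gives the robot as it stands. The module is installed in compiled form; this text tells all that it offers. Calls block until the motion is done:
- env.reach(position, orientation): joint-space move of the TCP to a pose.
- env.movel(position, velocity=0.15, frame=None, guard=None): straight line of the TCP; frame=None keeps the orientation; velocity is the mean speed in m/s. With guard (N) it stops when the force on the tool has changed by that much, and returns True; else False.
- env.set_joints(angles): joint-space move.
- env.release() and env.close_gripper(effort=None): open the fingers fully, or close them until they stop; effort is the grip in N (None keeps the last).
- env.hold(seconds).
- kinematics.ik(position, orientation): joint angles nearest the present ones, or None.
- monitor.sense(): the state.
- eyes.grab_frame(name): name is "scene" or "top"; returns a dict with "frame" (384x512x3 uint8, red, green, blue), "mtx" (3x3 intrinsics, pixels), "view" (4x4, takes a point from world to camera coordinates). Camera axes: x right, y down, z forward; pixel columns grow to the right and rows downward; lengths in m; the calibration is good to about 2 mm. A picture is of the moment at which its call begins. There is no depth.
A pose or a line that the arm cannot do raises env.MotionError and nothing moves.
- job.hand_in(): hands the job in; it is judged then, once.
The state is a dict: "clock": time; "joints": joint angles; "qvel": joint speeds; "joint_efforts": joint torques, N m; "position": TCP position; "ee_rot": TCP orientation; "contact_force": force on the tool from outside, world axes, zero at the start; "ft_torque": the same for the moment, N m; "finger_gap": opening from 0.0 (shut) to 1.0 (fully open); "gripper_force": force on a finger pad.
Only numpy, scipy, OpenCV 4.12 (cv2) and the standard library are available. Lean on these libraries where they do the work, as an engineer would, in place of code of your own. Each camera call takes 0.05 s, during which the arm holds its last target. There are 200 camera calls.

### The job

Put the finish tins away for the night: slide the red-knobbed lock aside, pull the locker's drawer out, and stand every tin that is on the bench upright on the drawer floor, its lid pushed fully home (press it before or after loading). Then push the drawer fully shut and slide the lock back in all the way so that it holds the drawer. Do not knock the glue bottle or the wooden blanks about.

Things in the scene. Friction and masses are not known exactly. Their poses are not given: they have to be found in the camera images.
- locker: Finish locker, fixed: low yellow housing (340 wide, 156 deep, 109 mm high, clear roof, 100 mm clear inside), drawer in its open front, lock slide at front left. Placed and turned (yaw) anew each time. Origin: on the bench below the middle of the SHUT drawer's front face. x points into the locker (away from the robot), y left along the front, z up. The housing begins at x = 50 mm.
- drawer (a joint): How far the drawer is pulled out towards the locker's -x, m: 0 shut, 0.12 fully out. It runs with about 2.5 N of friction and stays where it is left.
- drawer_handle (a point): Centre of the drawer's black bar handle, 40 mm above the bench, 45 mm in front of the drawer's front panel; moves with the drawer. Bar 100 mm long (locker's y), 12 mm thick (x), 16 mm high, on two 10 mm wide arms at y = +-45 mm; 39 mm of free space between bar and panel.
- drawer_floor (a point): Centre of the drawer's flat inner floor (upper surface, 14 mm above the bench), axes as the locker; moves with the drawer, 127 mm behind the handle. Floor 140 (x) by 300 mm (y); side and rear rims stand 16 mm above it, the front panel 36 mm. Holds four tins in a row along y. Drawer fully out: this point is 88 mm in front of the housing.
- lock (a joint): Position of the lock slide, m, growing to the locker's +y (outwards, left). Near 0 its tongue stands across the front of the drawer's left end and holds it shut; from 0.033 to 0.04 (stop) it is clear. About 3 N of friction, stays put. The tongue passes 4 mm in front of the shut drawer: it goes back in only when the drawer is fully shut.
- lock_knob (a point): Grip point on the lock slide's red upright knob: on its axis, 71 mm above the bench, 15 mm below its top. Knob 16 by 16 mm, rising from a steel bar whose top is 42 mm above the bench; the drawer's front panel beside it is 50 mm high. At lock 0 it lies at x = -10, y = 185 mm in the locker's frame.
- tin_a_mid (a point): Centre of the tin with the green band and green lid, 26 mm above its foot, z along its axis. Round steel can 60 mm across, 50 mm high, about 0.25 kg; with the lid home it is 53 mm high. Loose, starts upright on the bench to the left or right of the drawer. May be absent.
- lid_a (a joint): How far the green plug lid (48 mm across, in the top of its tin) stands proud, m: 0 is fully home (its top then 3 mm above the tin's rim), up to 0.010. It holds by about 6 N of friction and must be pushed down with more than that; it stays in the tin when the tin is lifted.
- tin_b_mid (a point): Centre of the tin with the blue band and blue lid, 26 mm above its foot, z along its axis. Round steel can 60 mm across, 50 mm high, about 0.25 kg; with the lid home it is 53 mm high. Loose, starts upright on the bench to the left or right of the drawer. May be absent.
- lid_b (a joint): How far the blue plug lid (48 mm across, in the top of its tin) stands proud, m: 0 is fully home (its top then 3 mm above the tin's rim), up to 0.010. It holds by about 6 N of friction and must be pushed down with more than that; it stays in the tin when the tin is lifted.
- tin_c_mid (a point): Centre of the tin with the red band and red lid, 26 mm above its foot, z along its axis. Round steel can 60 mm across, 50 mm high, about 0.25 kg; with the lid home it is 53 mm high. Loose, starts upright on the bench to the left or right of the drawer. May be absent.
- lid_c (a joint): How far the red plug lid (48 mm across, in the top of its tin) stands proud, m: 0 is fully home (its top then 3 mm above the tin's rim), up to 0.010. It holds by about 6 N of friction and must be pushed down with more than that; it stays in the tin when the tin is lifted.
- tin_d_mid (a point): Centre of the tin with the brass-yellow band and brass-yellow lid, 26 mm above its foot, z along its axis. Round steel can 60 mm across, 50 mm high, about 0.25 kg; with the lid home it is 53 mm high. Loose, starts upright on the bench to the left or right of the drawer. May be absent.
- lid_d (a joint): How far the brass-yellow plug lid (48 mm across, in the top of its tin) stands proud, m: 0 is fully home (its top then 3 mm above the tin's rim), up to 0.010. It holds by about 6 N of friction and must be pushed down with more than that; it stays in the tin when the tin is lifted.
- glue: White glue bottle, 60 mm across and 150 mm high, standing on the bench, a bystander. Origin: centre of its foot.
- blank0: Turned wooden blank, 56 mm across, 34 mm high, a bystander. Origin: centre of its foot.
- blank1: Turned wooden blank like the first, a bystander. Origin: centre of its foot.
- blank2: Turned wooden blank like the first, a bystander. Origin: centre of its foot.
Not all that is in view belongs to the job. What is shaped like the part that bears tin_d_mid but purple or turquoise is not meant.

How it is judged:
By the outcome, as a careful person would: the job done as asked, in the order asked, and still so for the second after the job is handed in, with the robot touching nothing.
Of tin_a, tin_b, tin_c, tin_d only 3 to 4 are there at a start; the rules pass over those that are not, and their reading is None.
At some moment in a run one of tin_a, tin_b, tin_c, tin_d may be knocked a few centimetres aside while the robot is not near it.
Once in a run the grip may slacken for a moment while it holds something.
It also fails if it takes over 208 s, if anything falls off the work surface, if the arm or the gripper's body presses on something with over 40 N, if the wrist force passes 120 N, or if a joint passes its speed limit or range.

## Working session

There is one attempt and no reset: what is moved stays moved. The work goes in short steps, each a Python script; the robot and the scene stay as the last script left them, time stands still between calls to the robot, and variables do not carry over. Pictures are saved under pics/ and viewed, at most 14 in all, crops included, and the job is handed in when it is done.

```bash
mkdir -p pics; ls
python3 - <<'E'
from bench import env,kinematics,monitor,eyes,job
import cv2,numpy as np
for n in("scene","top"):
    f=eyes.grab_frame(n); cv2.imwrite(f"pics/{n}0.png",f["frame"][:,:,::-1]); np.savez(f"pics/{n}0.npz",**f)
    print(n,f["mtx"].round(1).tolist(),f["view"].round(3).tolist())
s=monitor.sense();print(s["clock"],s["position"],s["ee_rot"],s["finger_gap"],env.hold_point_z)
E
```

```text
pics
scene [[474.4, 0.0, 249.8], [0.0, 474.4, 188.2], [0.0, 0.0, 1.0]] [[-0.268, 0.963, 0.014, 0.112], [0.82, 0.236, -0.521, -0.364], [-0.505, -0.128, -0.853, 1.637], [0.0, 0.0, 0.0, 1.0]]
top [[393.5, 0.0, 256.1], [0.0, 393.5, 189.9], [0.0, 0.0, 1.0]] [[0.008, -1.0, 0.01, -0.002], [-0.992, -0.009, -0.128, 0.476], [0.129, -0.009, -0.992, 1.41], [0.0, 0.0, 0.0, 1.0]]
0.1 [0.14336817 0.50482424 0.23081424] [ 1.37949944e-01  9.90439047e-01 -5.16912973e-04 -1.98723320e-04] 1.002018361476969 0.0187
```

View pics/scene0.png

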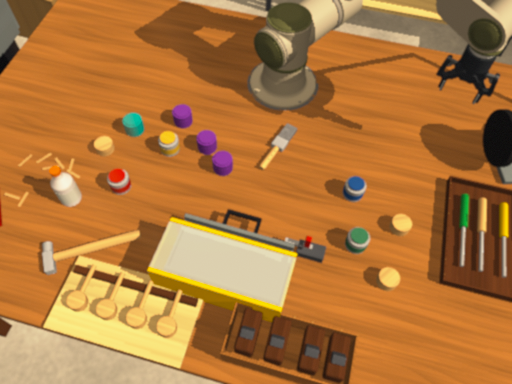

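View pics/top0.png

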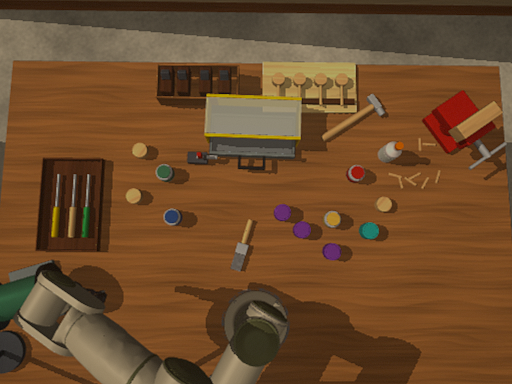

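The scene view shows red (119,180), brass (169,143), blue (355,187) and green (358,240) tins, with the lock knob at (308,240) and the handle at (242,217). In the top view red is at (357,173), brass (333,219), blue (172,217), green (165,172), the knob (200,156) and the handle (252,163).

Possible mix-ups for the brass tin in the top view are purple at (283,213), (302,230) and (332,252), turquoise at (370,231), and the wooden blanks at (384,204), (140,150) and (134,196). I choose the one at (333,219), with the yellow lid and steel body. For red, the clamp at (455,120) and the knob are not the tin.

```bash
cat > h.py <<'E'
import numpy as np,cv2
from bench import env,kinematics,monitor,eyes,job
from scipy.spatial.transform import Rotation as R
def grab(n,save=None):
    f=eyes.grab_frame(n)
    if save: cv2.imwrite(f"pics/{save}.png",f["frame"][:,:,::-1])
    return f
def cast(f,uv,z):
    V=f["view"];Rm=V[:3,:3];c=-Rm.T@V[:3,3]
    d=Rm.T@np.linalg.inv(f["mtx"])@np.array([uv[0],uv[1],1.])
    return c+d*(z-c[2])/d[2]
def proj(f,p):
    q=f["mtx"]@(f["view"][:3,:3]@np.asarray(p,float)+f["view"][:3,3]);return q[:2]/q[2]
def tri(f,a,g,b):
    A=[];B=[]
    for F,uv in((f,a),(g,b)):
        V=F["view"];Rm=V[:3,:3];c=-Rm.T@V[:3,3];d=Rm.T@np.linalg.inv(F["mtx"])@np.array([*uv,1.]);d/=np.linalg.norm(d)
        P=np.eye(3)-np.outer(d,d);A.append(P);B.append(P@c)
    return np.linalg.lstsq(np.vstack(A),np.hstack(B),rcond=None)[0]
HUE={'a':((55,85),),'b':((100,122),),'c':((0,6),(174,180)),'d':((20,30),)}
def mask(f,k,s=110,v=50):
    h=cv2.cvtColor(f["frame"],cv2.COLOR_RGB2HSV);m=np.zeros(h.shape[:2],np.uint8)
    for lo,hi in HUE[k]: m|=cv2.inRange(h,(lo,s,v),(hi,255,255))
    return m
def blob(f,k,near,r=14,s=110,v=50):
    """centre of the colour component(s) near a pixel, its area and box"""
    m=mask(f,k,s,v);w=np.zeros_like(m);cv2.circle(w,tuple(int(round(x)) for x in near),r,255,-1);m&=w
    n,l,st,c=cv2.connectedComponentsWithStats(m)
    if n<2:return None
    i=1+np.argmax(st[1:,4]);return c[i],st[i].tolist()
E
python3 - <<'E'
from h import *
F={n:dict(np.load(f"pics/{n}0.npz")) for n in("scene","top")}
px={'a':((358,237),(165,172)),'b':((355,185),(172,216)),'c':((119,177),(357,172)),'d':((169,140),(333,218))}
for k,(s,t) in px.items():
    bs=blob(F["scene"],k,s,15);bt=blob(F["top"],k,t,12)
    print(k,bs,bt, cast(F["top"],bt[0],.056).round(3) if bt else 0, cast(F["scene"],bs[0],.056).round(3) if bs else 0)
# knob
bs=blob(F["scene"],'c',(308,240),8);bt=blob(F["top"],'c',(200,156),8);print('knob',bs,bt,tri(F["top"],bt[0],F["scene"],bs[0]).round(3) if bs and bt else 0)
# yellow housing
f=F["top"];m=mask(f,'d',150,120);n,l,st,c=cv2.connectedComponentsWithStats(m);
for i in range(1,n):
    if st[i,4]>80:
        p=np.argwhere(l==i)[:,::-1].astype(np.float32);b=cv2.boxPoints(cv2.minAreaRect(p));print(st[i],[cast(f,q,.109).round(3).tolist() for q in b])
big=[]
for n,(x,y,w,h) in(("top",(150,80,180,110)),):
    cv2.imwrite(f"pics/c_{n}.png",cv2.resize(F[n]["frame"][y:y+h,x:x+w,::-1],None,fx=4.4,fy=4.4,interpolation=cv2.INTER_CUBIC))
E
```

```text
a (array([359.01242236, 235.16149068]), [352, 229, 15, 14, 161]) (array([159., 168.]), [158, 167, 3, 3, 3]) [0.549 0.354 0.056] [0.537 0.337 0.056]
b (array([355.87096774, 183.06451613]), [349, 177, 15, 13, 155]) (array([170.94957983, 216.2605042 ]), [165, 211, 13, 12, 119]) [0.375 0.304 0.056] [0.375 0.303 0.056]
c (array([116.33513514, 175.61621622]), [108, 169, 17, 14, 185]) (array([357.36428571, 171.96428571]), [351, 166, 14, 13, 140]) [ 0.541 -0.365  0.056] [ 0.541 -0.364  0.056]
d (array([167.35294118, 136.8627451 ]), [160, 131, 16, 13, 153]) (array([333.01612903, 218.71774194]), [327, 213, 13, 12, 124]) [ 0.371 -0.273  0.056] [ 0.369 -0.273  0.056]
knob (array([307.22033898, 242.01694915]), [304, 237, 7, 11, 59]) (array([198.85714286, 154.65714286]), [196, 152, 7, 7, 35]) [0.598 0.209 0.063]
[206  94  96   6 317] [[0.801, 0.184, 0.109], [0.814, 0.184, 0.109], [0.804, -0.156, 0.109], [0.791, -0.155, 0.109]]
[204 133  97   7 332] [[0.655, 0.188, 0.109], [0.667, 0.188, 0.109], [0.658, -0.151, 0.109], [0.646, -0.15, 0.109]]
[ 51 207   7  30 119] [[0.302, 0.699, 0.109], [0.401, 0.697, 0.109], [0.4, 0.683, 0.109], [0.301, 0.685, 0.109]]
[327 213  13  12 123] [[0.388, -0.242, 0.109], [0.388, -0.283, 0.109], [0.35, -0.283, 0.109], [0.35, -0.241, 0.109]]
```

View pics/c_top.png

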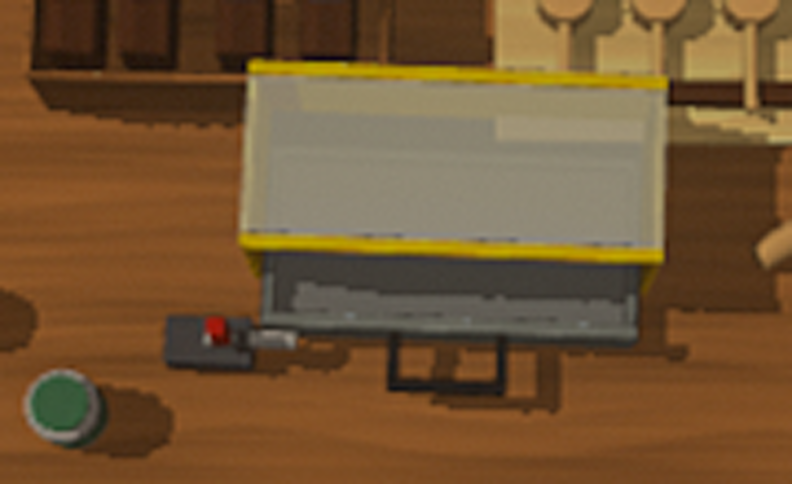

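The crop confirms the knob at crop (214,330), on the steel bar, and the handle at (447,365). Locker origin is about (0.602, 0.020) with yaw −0.028. Next: unlock, then pull the drawer.

```bash
cat >> h.py <<'E'
O=np.array([.602,.0205]);YAW=-.028
def W(x,y,z):
    c,s=np.cos(YAW),np.sin(YAW);return np.array([O[0]+c*x-s*y,O[1]+s*x+c*y,z])
def Lc(p):
    d=np.asarray(p)[:2]-O;c,s=np.cos(YAW),np.sin(YAW);return np.array([c*d[0]+s*d[1],-s*d[0]+c*d[1]])
def down(phi):
    """tool pointing down, fingers closing along phi (world); half turn nearest the present joints"""
    q=[]
    for p in(phi,phi+np.pi):
        y=np.array([np.cos(p),np.sin(p),0]);z=np.array([0,0,-1.]);q.append(R.from_matrix(np.c_[np.cross(y,z),y,z]).as_quat())
    return q
def over(p,phi):
    j0=np.array(monitor.sense()["joints"]);c=[(abs(np.array(j)-j0).max(),i) for i,q in enumerate(down(phi)) if (j:=kinematics.ik(p,q)) is not None]
    env.reach(p,down(phi)[min(c)[1]])
def st(t=""):
    s=monitor.sense();print(t,"t%.1f"%s["clock"],"L",(Lc(s["position"])*1000).round(1),"z%.4f"%s["position"][2],"F",np.round(s["contact_force"],1),"gap%.3f"%s["finger_gap"],"g%.0f"%s["gripper_force"]);return s
ALX=YAW;ALY=YAW+np.pi/2
E
python3 - <<'E'
from h import *
over(W(-10,0,0)*0+W(-.010,.187,.16),ALY); st("above")
f=grab("top");
env.movel(W(-.010,.187,.053),.1,guard=15); st("down")
env.close_gripper(40); st("closed")
env.movel(W(-.010,.187+.041,.053),.05,guard=40); st("slid")
env.release(); env.movel(W(-.010,.228,.15),.2); st()
f=grab("top");b=blob(f,'c',proj(f,W(-.01,.225,.086)),10);print(b,cast(f,b[0],.08) if b else 0, W(-.01,.225,.08))
E
```

```text
above t2.1 L [-10.4 187.9] z0.1602 F [0.8 0.2 0.1] gap1.000 g0
down t3.3 L [ -9.6 187.1] z0.0537 F [-0.8 -0.3  0.3] gap1.003 g0
closed t4.0 L [-10.  186.9] z0.0532 F [-1.7 -1.5  2.3] gap0.182 g41
slid t4.9 L [ -9.9 223.5] z0.0531 F [ -6.3 -29.8  10.9] gap0.181 g43
 t6.3 L [-10.5 227.8] z0.1487 F [ 0.4  0.2 -1.9] gap0.996 g0
None 0 [0.5983031  0.24569177 0.08      ]
```

Run:
```python
from h import *
env.close_gripper(20)
over(W(-.0195,0,.12),ALY)
env.movel(W(-.0195,0,.027),.12,guard=12); st("in gap")
env.movel(W(-.0195-.125,0,.027),.08,guard=25); st("pulled")
p=np.array(monitor.sense()["position"]);l=Lc(p)
env.movel(W(l[0]+.012,l[1],.027),.08);env.movel(W(l[0]+.012,l[1],.2),.2)
over(W(-.25,.0,.25),ALY)
f=grab("top","top1");g=grab("scene","scene1");np.savez("pics/top1.npz",**f);np.savez("pics/scene1.npz",**g);st()
T={'a':(.537,.337),'b':(.375,.304),'c':(.541,-.365),'d':(.37,-.273)}
for k,p in T.items():
    b=blob(f,k,proj(f,[*p,.056]),20);c=blob(g,k,proj(g,[*p,.056]),20)
    print(k,b and(b[1],cast(f,b[0],.056).round(3)),c and(c[1],cast(g,c[0],.056).round(3)))
```

```text
in gap t8.9 L [-19.    0.1] z0.0278 F [ 0.3 -0.3  0.3] gap0.001 g0
pulled t10.6 L [-1.445e+02 -1.000e-01] z0.0269 F [ 1.4 -0.1  1.1] gap-0.001 g1
 t12.6 L [-2.495e+02 -1.000e-01] z0.2493 F [0.9 0.3 0.2] gap0.002 g0
a ([158, 174, 3, 3, 3], array([0.523, 0.353, 0.056])) ([352, 229, 15, 14, 161], array([0.537, 0.337, 0.056]))
b ([165, 211, 13, 12, 121], array([0.375, 0.304, 0.056])) ([349, 177, 15, 13, 155], array([0.375, 0.303, 0.056]))
c ([351, 166, 14, 13, 140], array([ 0.541, -0.365,  0.056])) ([108, 169, 17, 14, 182], array([ 0.541, -0.364,  0.056]))
d ([327, 213, 13, 12, 122], array([ 0.371, -0.273,  0.056])) ([160, 131, 16, 13, 159], array([ 0.369, -0.273,  0.056]))
```

View pics/scene1.png

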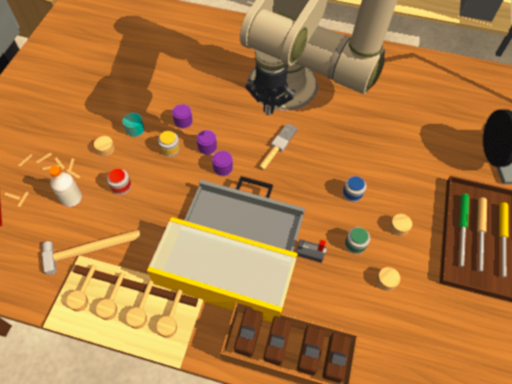

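The drawer is out with its floor clear, and all four tins are where they were. In this view red is at (119,180), brass (169,143), blue (355,187) and green (358,240). I'll start with the brass tin.

```bash
cat >> h.py <<'E'
def find(k,p,r=20):
    cam="scene" if k=='a' else "top"; f=grab(cam);b=blob(f,k,proj(f,[*p[:2],.056]),r)
    if b is None or b[1][4]<70: print(k,"not seen",b);return None
    q=cast(f,b[0],.056);print(k,"at",q.round(3),b[1]);return q[:2]
def press(xy,phi=ALX,top=.053):
    env.close_gripper(20);over([*xy,top+.04],phi)
    env.movel([*xy,top-.004],.04,guard=25);s=st("pressed");env.movel([*xy,top+.05],.2);return s["position"][2]
def store(k,p,slot,x=-.036,phi=ALX):
    q=find(k,p)
    if q is None:return
    z=press(q,phi)
    if z>.0565: print("lid not home?");return
    env.release();env.movel([*q,.011],.12,guard=10);env.close_gripper(50);s=st("grip")
    if not .4<s["finger_gap"]<.9:print("bad grip");return
    env.movel([*q,.10],.15);st("lift")
    o=W(x,slot,.10);ph=down(ALX)
    env.movel(o,.2);s=st("there")
    env.movel(W(x,slot,.0245),.08,guard=6);s=st("set");print("rel foot",s["position"][2]-.011)
    env.release();env.hold(.2);env.movel(W(x,slot,.13),.2);st("done")
E
python3 - <<'E'
from h import *
store('d',(.37,-.273),-.035)
over(W(-.3,.0,.25),ALX);f=grab("scene","scene2");g=grab("top","top2");st()
a=np.vstack([cv2.resize(f["frame"][100:270,100:400],(795,450)) ])
cv2.imwrite("pics/c2.png",a[:,:,::-1])
E
```

```text
d at [ 0.372 -0.273  0.056] [327, 213, 13, 12, 124]
pressed t15.1 L [-222.1 -299.7] z0.0530 F [-3.   2.8 12.6] gap-0.003 g6
grip t17.6 L [-221.9 -300. ] z0.0118 F [-0.2  2.   6.4] gap0.689 g53
lift t18.3 L [-222.5 -299.3] z0.0993 F [ 0.  -0.7 -2.5] gap0.692 g54
there t20.1 L [-36.3 -35.6] z0.1000 F [ 0.9 -0.6 -1.4] gap0.693 g54
set t21.0 L [-36.3 -34.9] z0.0258 F [0.8 0.7 4.2] gap0.690 g54
rel foot 0.01480477354342678
done t22.2 L [-36.6 -34.9] z0.1288 F [-0.7  0.  -0.2] gap1.003 g0
 t23.4 L [-2.994e+02 -2.000e-01] z0.2497 F [-0.8  0.  -0.1] gap1.001 g0
```

View pics/c2.png

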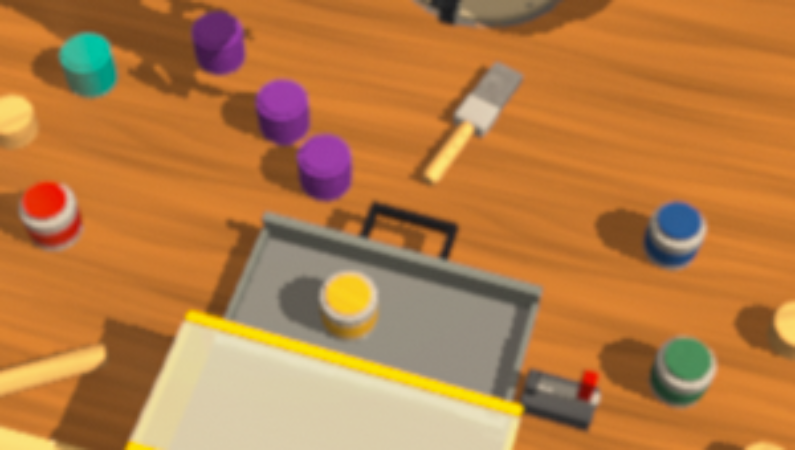

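Brass stands upright in the drawer at crop (349,303), with the lid at 53 mm, so it is home. Next red, blue and green, coming in from higher up because of the glue bottle.

```bash
sed -i 's/over(\[\*xy,top+.04\],phi)/over([*xy,.2],phi);env.movel([*xy,top+.02],.25)/' h.py
python3 - <<'E'
from h import *
f=dict(np.load("pics/top1.npz"));print("glue cap",cast(f,(398,147),.15).round(3))
store('c',(.541,-.365),-.105)
E
```

```text
glue cap [ 0.612 -0.481  0.15 ]
c at [ 0.541 -0.364  0.056] [351, 166, 14, 13, 139]
pressed t27.1 L [ -49.1 -387. ] z0.0531 F [-0.4  1.2  7.9] gap-0.001 g4
grip t29.6 L [ -49.6 -386.9] z0.0120 F [-0.6  0.9  5.9] gap0.692 g54
lift t30.4 L [ -50.4 -386. ] z0.0987 F [-0.5 -0.  -2.2] gap0.692 g54
there t31.9 L [ -36.  -105.8] z0.1000 F [-0.1 -0.3 -2.6] gap0.686 g54
set t32.8 L [ -36.1 -104.8] z0.0260 F [1.3 0.2 4.3] gap0.691 g54
rel foot 0.014978891258702522
done t34.0 L [ -36.6 -104.8] z0.1288 F [-0.6 -0.2 -0.1] gap1.000 g0
```

Run:
```python
from h import *
over(W(-.3,.0,.25),ALX)
store('b',(.375,.304),.035)
over(W(-.3,.0,.25),ALX)
f=grab("scene");cv2.imwrite("pics/c3.png",cv2.resize(f["frame"][100:270,80:420],(800,400))[:,:,::-1])
for k,p in {'c':W(-.036,-.105,.067),'d':W(-.036,-.035,.067),'b':W(-.036,.035,.067),'a':(.537,.337,.056)}.items():
    b=blob(f,k,proj(f,p),20);print(k,b and (b[1],(Lc(cast(f,b[0],p[2]))*1000).round()))
```

```text
b at [0.375 0.304 0.056] [165, 211, 13, 12, 121]
pressed t38.3 L [-234.3  277.5] z0.0530 F [-3.3 -1.7 13.3] gap-0.002 g7
grip t40.8 L [-234.5  277.5] z0.0118 F [-0.8 -0.9  5.9] gap0.690 g53
lift t41.5 L [-235.3  277. ] z0.0991 F [-0.7 -0.9 -3.9] gap0.689 g54
there t43.3 L [-36.5  35.7] z0.1000 F [ 0.7 -0.5 -2.1] gap0.692 g54
set t44.1 L [-36.3  35. ] z0.0258 F [-0.  -0.3  4.3] gap0.688 g54
rel foot 0.01480650664260082
done t45.4 L [-36.6  35. ] z0.1288 F [-0.1  0.3 -0.9] gap1.000 g0
c ([199, 197, 17, 15, 209], array([ -35., -104.]))
d ([223, 204, 17, 15, 204], array([-35., -33.]))
b ([248, 211, 15, 14, 171], array([-35.,  34.]))
a ([352, 229, 15, 14, 161], array([-74., 315.]))
```

View pics/c3.png

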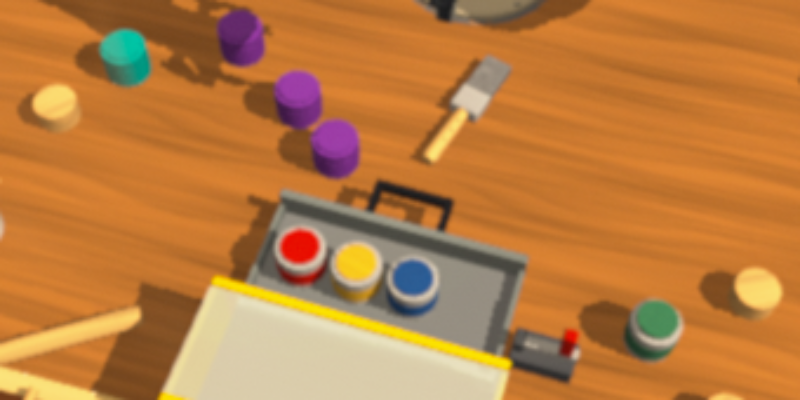

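Red, brass and blue stand in the drawer at crop (300,250), (357,268) and (413,285). Green is still on the bench at (655,325).

Run:
```python
from h import *
store('a',(.537,.337),.105)
over(W(-.3,.0,.25),ALX)
f=grab("scene");cv2.imwrite("pics/c4.png",cv2.resize(f["frame"][100:270,80:420],(800,400))[:,:,::-1])
for k,y in zip('cdba',(-.105,-.035,.035,.105)):
    p=W(-.036,y,.067);b=blob(f,k,proj(f,p),20);print(k,b and (b[1],(Lc(cast(f,b[0],p[2]))*1000).round()))
```

```text
a at [0.537 0.337 0.056] [352, 229, 15, 14, 162]
pressed t50.0 L [-73.  315.3] z0.0531 F [-0.2 -0.4  9.4] gap0.001 g4
grip t52.5 L [-73.4 315.1] z0.0120 F [-1.5 -0.5  5.1] gap0.694 g54
lift t53.2 L [-74.4 314.6] z0.0987 F [-0.8 -0.5 -3. ] gap0.687 g54
there t54.5 L [-36.3 105.9] z0.0999 F [-0.6  0.  -1.8] gap0.689 g54
set t55.3 L [-36.1 104.9] z0.0259 F [ 1.3 -0.9  4.4] gap0.696 g54
rel foot 0.014910105444705172
done t56.6 L [-36.6 104.9] z0.1288 F [ 0.5 -0.9 -1. ] gap1.000 g0
c ([199, 197, 17, 16, 207], array([ -34., -104.]))
d ([223, 204, 17, 15, 206], array([-34., -33.]))
b ([248, 211, 15, 14, 170], array([-34.,  34.]))
a ([273, 219, 15, 13, 152], array([-35., 105.]))
```

View pics/c4.png

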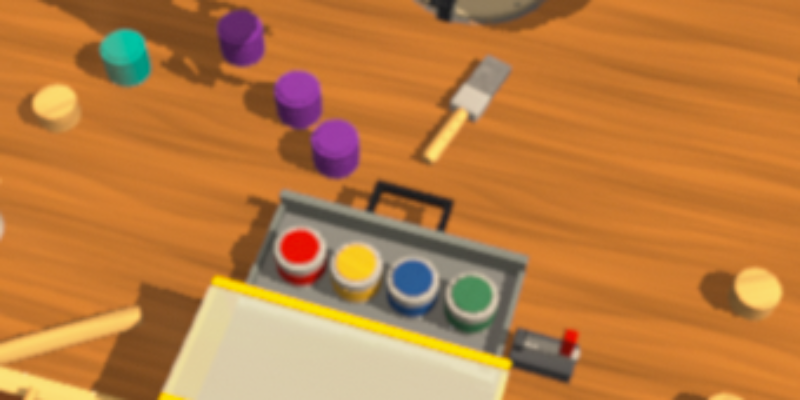

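All four tins stand in a row in the drawer: red (300,250), brass (357,268), blue (413,285) and green (472,298). Next I shut the drawer and slide the lock back.

Run:
```python
from h import *
env.close_gripper(20)
over(W(-.200,0,.12),ALY);env.movel(W(-.200,0,.035),.15)
r=env.movel(W(-.056,0,.035),.05,guard=18);s=st(f"shut {r}")
if Lc(s["position"])[0]>-.068:
    env.hold(.3);st()
    l=Lc(s["position"]);env.movel(W(-.1,0,.035),.1);env.movel(W(-.1,0,.2),.2)
    env.release();f=grab("scene");g=grab("top");cv2.imwrite("pics/c5.png",cv2.resize(f["frame"][170:330,130:370],(800,533))[:,:,::-1])
    np.savez("pics/s5.npz",**f);st()
```

```text
shut True t63.1 L [-63.    0.1] z0.0345 F [ 0.4 -0.6  0.5] gap0.003 g0
 t63.4 L [-63.9   0.2] z0.0339 F [-0.5  0.5 -0.5] gap-0.004 g0
 t65.8 L [-100.    0.] z0.2000 F [ 0.3 -0.6  0.5] gap1.002 g0
```

View pics/c5.png

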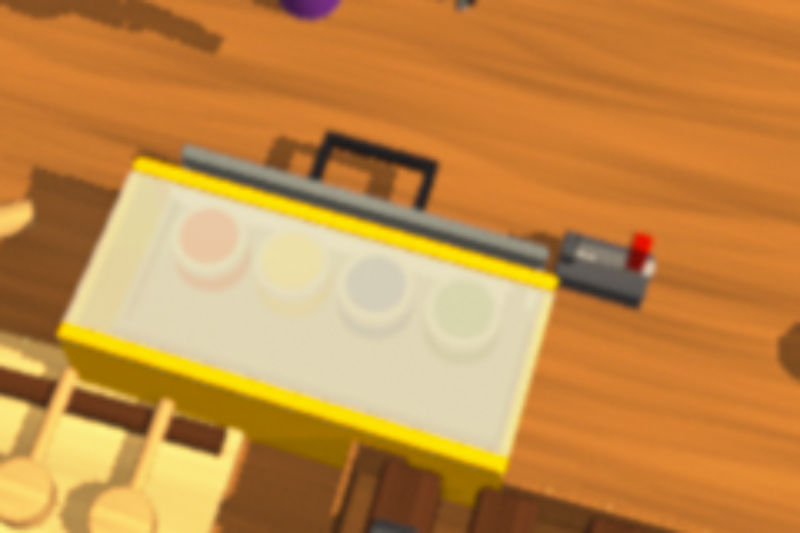

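The tins stand upright behind the shut drawer, and the knob is outwards at crop (641,250). I'll push the drawer once more to be sure it is home, then lock it.

Run:
```python
from h import *
env.close_gripper(20)
env.movel(W(-.1,0,.035),.2)
r=env.movel(W(-.054,0,.035),.03,guard=30);st(f"shut {r}")
env.movel(W(-.1,0,.035),.1);env.movel(W(-.1,0,.16),.2);env.release()
over(W(-.010,.224,.16),ALY)
env.movel(W(-.010,.224,.053),.12,guard=15); st("down")
env.close_gripper(40); st("closed")
r=env.movel(W(-.010,.176,.053),.04,guard=40); st(f"slid {r}")
env.hold(.2);st()
env.release(); st("open");env.movel(W(-.010,.184,.16),.2);over(W(-.3,.0,.25),ALX)
f=grab("scene");g=grab("top");h=np.hstack([cv2.resize(f["frame"][200:290,230:340],(400,327)),cv2.resize(g["frame"][120:185,175:255],(400,327))]);cv2.imwrite("pics/c6.png",h[:,:,::-1])
bs=blob(f,'c',proj(f,W(-.01,.185,.071)),12);bt=blob(g,'c',proj(g,W(-.01,.185,.08)),12);print(bs,bt);st()
```

```text
shut True t68.8 L [-63.2   0.2] z0.0341 F [-0.2  0.5 -1. ] gap0.001 g0
down t72.8 L [ -9.5 224.1] z0.0539 F [0.2 0.8 0.2] gap1.000 g0
closed t73.5 L [ -9.9 223.1] z0.0533 F [-2.  -4.9  3.2] gap0.178 g41
slid True t74.5 L [-10.1 182.8] z0.0534 F [1.1 4.7 2.9] gap0.181 g42
 t74.7 L [-10.1 182.9] z0.0534 F [1.3 2.1 3.3] gap0.180 g42
open t75.4 L [-10.4 183.5] z0.0533 F [-0.2 -0.1 -0.3] gap0.998 g0
(array([306.1147541 , 241.67213115]), [303, 236, 7, 12, 61]) (array([199.82857143, 154.71428571]), [197, 152, 7, 7, 35])
 t77.5 L [-2.995e+02  1.000e-01] z0.2499 F [-0.4  0.3 -0.4] gap1.001 g0
```

View pics/c6.png

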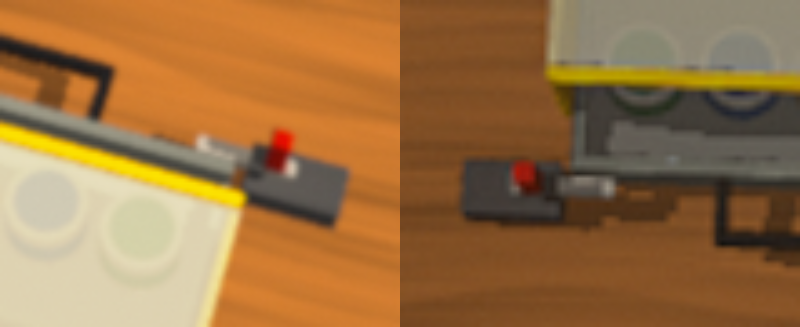

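The tongue lies across the front of the shut drawer at crop (585,186). The lock moved its full 40 mm to the inner stop.

```bash
python3 -c "
from h import *
print(job.hand_in())"
```

```text
the job is handed in; nothing more can be done
None
```

The job is handed in: all four tins stand upright in the drawer with their lids home, the drawer is shut, and the lock is in to its stop. I did not touch the glue bottle or the wooden blanks.

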